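# Tip the dark plaque upright against the fence

### The job

Two wooden plaques lie face up on the finishing stand on the side bench, each with its near end raised on the metal rail. Tip the dark plaque up about its far edge, which stays down on the base board, until it stands on that edge and leans back flat against the fence, and leave it there. Leave the pale plaque and the things on the bench beside it where they are.

Things in the scene. Friction and masses are not known exactly. Their poses are not given: they have to be found in the camera images.
- stand: Wooden finishing stand, fixed on the side bench (top at z = 5 mm): plywood base board 150 x 230 x 12 mm (x -110 to +40 mm), a fence, and a metal rail in front. Origin on that bench top, midway along y, 12 mm under the line where the fence's front face meets the top of the base board. z up, x from the rail towards the fence (away from the robot), y along the fence.
- stand_fence (a point): Middle of the top edge of the fence's front face. The fence board is 85 mm high, 230 mm long, and leans back 8 degrees (towards the stand's +x), so this point is 96 mm above the stand's origin and 12 mm behind it.
- stand_rail (a point): Middle of the axis of the rail, a 16 mm round bar along the stand's y, 83 mm in front of the stand's origin and 39 mm above the side bench, on three small posts (at the middle and near both ends).
- dark_plaque: Dark brown plaque with a brass-coloured border line on its face, 120 x 80 x 16 mm, 0.15 kg, loose. Origin at its centre; x along the 120 mm length from raised near end to foot end, y across, z out of the face. Starts tilted 25 degrees, face up, at one of two places about 58 mm either side of the stand's middle. In the end its z points away from the robot and 8 degrees down.
- dark_plaque_foot (a point): Centre of the foot end (80 x 16 mm) of the dark plaque, next to the fence. The lower edge of this end rests on the base board, 7 mm in front of the fence, and is the edge it pivots on.
- dark_plaque_top (a point): Centre of the raised near end (80 x 16 mm) of the dark plaque. It overhangs the rail towards the robot by 40 mm; its lower corner is 63 mm above the side bench and 116 mm in front of the stand's origin. When the plaque leans on the fence this end is on top, about 130 mm above the side bench.
- pale_plaque: Pale plaque with a dark border line, same size, frame and way of lying, at the other place on the stand; to be left lying.
- wax: Round wax tin with a yellow lid, 77 mm across, 31 mm high, standing on the main bench, left of the stand; leave it alone. Origin at the centre of its underside.
- bear: Roughly carved wooden bear, 61 x 63 x 96 mm high, standing on the main bench, left of the stand; leave it alone. Origin at the centre of its underside.

How it is judged:
By the outcome, as a careful person would: the job done as asked, in the order asked, and still so for the second after the job is handed in, with the robot touching nothing.
It also fails if it takes over 37 s, if anything falls off the work surface, if the arm or the gripper's body presses on something with over 40 N, if the wrist force passes 120 N, or if a joint passes its speed limit or range.

### The arm

A 6-joint arm with a two-finger parallel gripper is mounted at the origin on a cart in front of the work surface, level with it; the furniture and walls round the work are solid. World frame = base frame: x ahead of the robot, y to its left, z up, the work surface at z = 0. Lengths are in m, angles in rad, forces in N, time in s.
With the tool pointing down it reaches from about 0.35 to 0.975 m from the base axis. Payload 4.9 kg.
Tool frame: the origin (TCP) lies at the very end of the fingers, on their centre line; the grasp point (between the pads) lies 19 mm behind it; z points along the fingers, y is the line along which they close (so a half turn about z gives the same grasp; the last joint's range is limited). The gripper opens to 85 mm and grips with 20 to 120 N. Pads are 22 mm wide; open, the fingers measure 114 mm over their backs; the gripper's body (76 mm by 85 mm) begins 54 mm behind the grasp point. The pads swing forward as they close: fully open they stand 13 mm farther back than shut.
Start: joints at [1.228, 0.053, 1.613, -0, 1.476, -0.119], TCP at [0.139, 0.609, 0.231] pointing down, gripper open.
Joint ranges: [-3.01, 3.01], [-1.01, 2.22], [0.06, 2.58], [-1.02, 4.17], [0.09, 2.62], [-3.14, 3.14]. Speed limits (rad/s): [2.57, 2.57, 3.14, 3.14, 3.14, 3.14].

### API

Orientations are given as a rotation vector (axis times angle).
In Python, from station import get_obs, get_image, finish_job gives the robot as it stands. The module is installed in compiled form; this text tells all that it offers.
- The arm moves only by the tool carry_out, never from a script. Its argument "rows" is a list of rows, each a list of 7 numbers: the turn, a rotation vector about the tool's x, y, z as a fraction of full scale, then the shift along the tool's x, y, z as a fraction of full scale, then the closure, from -1 (fully open) to 1 (shut). A call has 1 to 5 rows; each row is the pose to reach, as a shift and turn from the pose commanded when the call began, along the tool's axes at that moment, turning the shorter way round; what a row does not reach only later rows make up. Full scale, the value 1, is 300 mm for a shift and pi rad for a turn. A row lasts 1/10 s, in which the tool goes at most 50 mm and 8.59 degrees, less where a joint would pass 70% of its speed; a pose out of reach is approached as far as the arm can. A call with a number of a shift or a turn outside -1 to 1 is refused whole. A call with a gripper value outside its range is refused whole. The fingers move at their own pace and stop on an object; "force" is the grip in N (left out, the last holds). Time passes only in rows, so rows that repeat a pose let the fingers close. It gives the time, the measured TCP pose, the force, the opening and the grip force at its end, in the units of the state.
- get_obs(): the state, without advancing time (a new reading comes with each control period).
- get_image(name): name is "scene" or "top" or "wrist"; returns a dict with "img" (480x640x3 uint8, blue, green, red), "mtx" (3x3 intrinsics, pixels), "D" ([k1, k2, p1, p2, k3] as OpenCV has them; the pictures are not rectified), "R" (3x3) and "t" (3): a world point X has camera coordinates R X + t. Camera axes: x right, y down, z forward; pixel columns grow to the right and rows downward; lengths in m; the calibration is good to about 2 mm. A picture is of the moment at which its call begins. There is no depth.
- finish_job(): hands the job in; it is judged then, once.
The state is a dict: "t": time; "q": joint angles; "dq": joint speeds; "effort": joint torques, N m; "tool_pos": TCP position; "tool_rot": TCP orientation; "contact_force": force on the tool from outside, world axes, zero at the start; "wrist_torque": the same for the moment, N m; "opening": finger opening in m; "grip_force": force on a finger pad.
Only numpy, scipy, OpenCV 4.12 (cv2) and the standard library are available. Lean on these libraries where they do the work, as an engineer would, in place of code of your own. Each camera call takes 0.05 s, during which the arm holds its last target. There are 200 camera calls.

## Working session

There is one attempt and no reset: what is moved stays moved. The work goes in short steps, Python scripts to look and compute and a tool call to move; the robot and the scene stay as the last step left them, time stands still between calls to the robot, and variables do not carry over. Pictures are saved under pics/ and viewed, at most 10 in all, crops included, and the job is handed in when it is done.

Besides the shell and the picture viewer there is one more tool, called after "Request:" as a command line: name --pt "numbers of a row" for each row, then --argument value for the rest. carry_out: Moves the arm, as the interface text tells. Shift numbers are shares of 300 mm and turn numbers shares of pi rad, none past 1 either way. Its arguments: {"type":"object","properties":{"rows":{"type":"array"},"force":{"type":"number"}},"required":["rows"]}

```bash
mkdir -p pics
python3 - <<'E'
from station import *
import cv2
o=get_obs(); print(o['t'],o['tool_pos'],o['tool_rot'],o['opening'])
for n in ["scene","top"]:
    d=get_image(n); cv2.imwrite(f"pics/{n}1.png",d["img"]); print(n,d["mtx"].tolist(),d["D"],d["R"].tolist(),d["t"])
E
```

```text
0.0 [0.1384845  0.60881338 0.23005082] [-0.35076786 -3.12146306  0.00322694] 0.08502537197289305
scene [[501.2109447153876, 0.0, 318.08479432256945], [0.0, 501.2109447153876, 243.8493221892077], [0.0, 0.0, 1.0]] [-0.12838266  0.          0.          0.          0.        ] [[0.6762879429434183, -0.7363709427929085, 0.01981042250036248], [-0.3741919326228614, -0.3665767401049466, -0.8518226876375145], [0.63451951568831, 0.5686645128934226, -0.5234554957074754]] [-0.3903113   0.26358343  0.77989742]
top [[529.0296010518803, 0.0, 325.15777365448474], [0.0, 529.0296010518803, 233.74660049230127], [0.0, 0.0, 1.0]] [-0.13589392  0.          0.          0.          0.        ] [[0.0014473539563800424, -0.9999733293172968, 0.0071586186241225655], [-0.9975365158604307, -0.0019458179152450918, -0.07012213143989053], [0.07013419060313966, -0.007039491936311486, -0.9975127271677895]] [-0.03225387  0.5392014   1.2611244 ]
```

View pics/scene1.png

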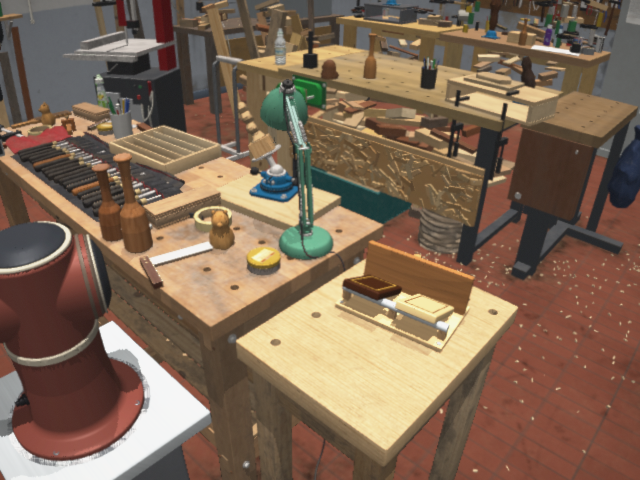

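View pics/top1.png

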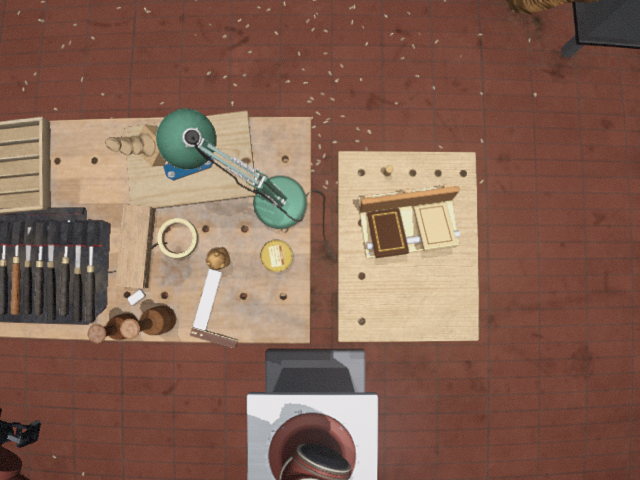

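Top view: dark plaque on the left (about 388,232), pale on the right (437,226), with the fence behind them. I'll zoom in for corners.

Run:
```python
import cv2
a=cv2.imread("pics/top1.png")[175:275,345:475]; cv2.imwrite("pics/c1.png",cv2.resize(a,None,fx=6,fy=6,interpolation=cv2.INTER_CUBIC))
a=cv2.imread("pics/scene1.png")[235:345,330:480]; cv2.imwrite("pics/c2.png",cv2.resize(a,None,fx=5,fy=5,interpolation=cv2.INTER_CUBIC))
```

```text
(no output)
```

View pics/c1.png

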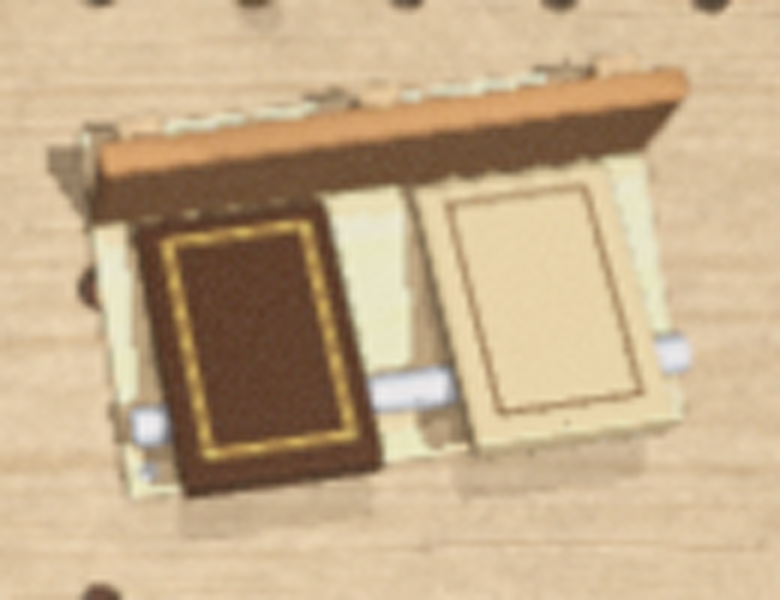

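View pics/c2.png

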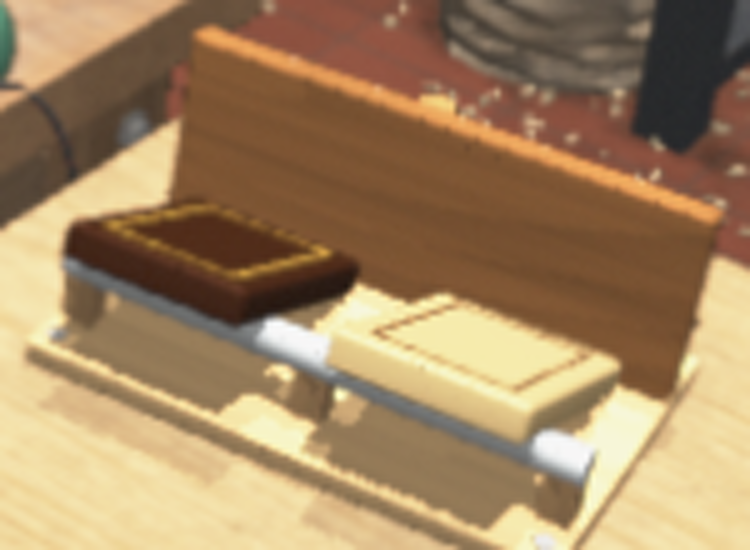

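```bash
cat > h.py <<'E'
import numpy as np, cv2
from station import *
from scipy.spatial.transform import Rotation as Ro
def proj(d,X): return cv2.projectPoints(np.array(X,float).reshape(-1,1,3),cv2.Rodrigues(d["R"])[0],d["t"],d["mtx"],d["D"])[0][:,0]
E
cat > fit.py <<'E'
from h import *
from scipy.optimize import least_squares
T=get_image("top");S=get_image("scene")
P=[(.012,.115,.096),(.012,-.115,.096),(-.11,.115,.012)]
ot=np.array([(100,177),(685,98),(130,497)])/6+[345,175]
os_=np.array([(195,38),(718,222),(30,345)])/5+[330,235]
od=np.array([(187,495),(380,468)])/6+[345,175]
def W(p,P):return Ro.from_euler('z',p[2]).apply(P)+[p[0],p[1],.005]
def res(p):
    D=[(-.1158,p[3]+.04,.0627),(-.1158,p[3]-.04,.0627)]
    return np.r_[(proj(T,W(p,P))-ot).ravel(),(proj(S,W(p,P))-os_).ravel(),(proj(T,W(p,D))-od).ravel()]
r=least_squares(res,[.5,-.22,.1,.058]);p=r.x
print(p,np.round(r.fun,1))
top=W(p,[(-.1124,p[3],.070)])[0];print("top",top,"pivot",W(p,[(-.007,p[3],.012)]))
E
python3 fit.py
```

```text
[ 0.60659618 -0.23134148  0.14097533  0.06046318] [ 0.9 -0.8  1.7 -1.1  0.4 -0.2 -0.9 -1.3  0.  -0.6 -1.1 -1.4 -0.7  1.2
  1.   0.9]
top [ 0.48681564 -0.18727133  0.075     ] pivot [[ 0.59117002 -0.1724617   0.017     ]]
```

```bash
cat >> h.py <<'E'
px,py,yaw,yo=.6066,-.2313,.141,.0605
Rs=Ro.from_euler('z',yaw)
def w(P): return Rs.apply(P)+[px,py,.005]
def plaque_tool(th,depth,piv=(-.007,.012),back=0):
    "tool pose for plaque tilt th deg, TCP depth past the near end, pivot (x,z) in stand"
    a=np.radians(th); d=np.array([np.cos(a),0,-np.sin(a)]); n=np.array([np.sin(a),0,np.cos(a)])
    p=np.array([piv[0],yo,piv[1]])+.008*n-d*(.120-depth)-d*back
    return w(p), Rs*Ro.from_matrix(np.column_stack([np.cross(n,d),n,d]))
def row(p,R,p0=None,R0=None):
    o=get_obs(); p0=np.array(o['tool_pos']) if p0 is None else p0; R0=Ro.from_rotvec(o['tool_rot']) if R0 is None else R0
    return np.round(np.r_[(R0.inv()*R).as_rotvec()/np.pi,R0.inv().apply(np.array(p)-p0)/.3],3).tolist()
def down(az): # tool down, y at azimuth az
    return Ro.from_matrix(np.column_stack([[-np.sin(az),np.cos(az),0],[np.cos(az),np.sin(az),0],[0,0,-1]]))
E
python3 - <<'E'
from h import *
o=get_obs();R0=Ro.from_rotvec(o['tool_rot'])
print(R0.as_matrix().round(2), down(1.347).as_matrix().round(2))
p1=[.28,.40,.42]
print(row(p1,down(.8)))
print(row([.40,-.02,.40],down(-.05),np.array(p1),down(.8)))
print(plaque_tool(25,.025,back=.10)[0])
E
```

```text
[[-0.98  0.22 -0.  ]
 [ 0.22  0.98 -0.  ]
 [ 0.   -0.   -1.  ]] [[-0.98  0.22  0.  ]
 [ 0.22  0.98  0.  ]
 [ 0.    0.   -1.  ]]
[-0.0, 0.0, 0.174, -0.614, -0.576, -0.631]
[0.0, 0.0, 0.271, -1.262, -0.726, 0.067]
[ 0.41953846 -0.19674545  0.10666102]
```

Request:
carry_out --pt "0 0 0.03 0 0 -0.4 -1" --pt "0 0 0.06 -0.1 -0.1 -0.63 -1" --pt "0 0 0.174 -0.614 -0.576 -0.63 -1" --pt "0 0 0.174 -0.614 -0.576 -0.63 -1" --pt "0 0 0.174 -0.614 -0.576 -0.63 -1"

```text
t: 0.7
tool_pos: [0.2255, 0.4797, 0.3836]
tool_rot: [1.184, 2.909, 0.001]
contact_force: [0.6, 0.4, -0.4]
opening: 0.0851
grip_force: 0.0
```

Run:
```python
from h import *
print(get_obs()['tool_pos'],row([.37,.2,.40],down(.4)))
```

```text
[0.22547394 0.47972407 0.38362093] [0.0, 0.0, 0.127, -0.996, -0.331, -0.055]
```

Request:
carry_out --pt "0 0 0.127 -0.996 -0.331 -0.055 -1" --pt "0 0 0.127 -0.996 -0.331 -0.055 -1" --pt "0 0 0.127 -0.996 -0.331 -0.055 -1" --pt "0 0 0.127 -0.996 -0.331 -0.055 -1" --pt "0 0 0.127 -0.996 -0.331 -0.055 -1"

```text
t: 1.2
tool_pos: [0.3405, 0.2578, 0.3959]
tool_rot: [1.733, 2.62, 0.001]
contact_force: [1.3, -0.2, 0.3]
opening: 0.0852
grip_force: 0.0
```

Run:
```python
from h import *
print(get_obs()['tool_pos'],get_obs()['q'],row([.38,-.06,.36],down(-.1)))
```

```text
[0.3405029 0.2577685 0.3959268] [ 4.73386879e-01 -4.73028894e-01  1.79434274e+00 -5.49230479e-05
  1.81959862e+00  7.14113527e-02] [0.0, -0.0, 0.16, -1.026, -0.293, 0.12]
```

Request:
carry_out --pt "0 0 0.16 -0.99 -0.29 0.1 -1" --pt "0 0 0.16 -0.99 -0.29 0.1 -1" --pt "0 0 0.16 -0.99 -0.29 0.1 -1" --pt "0 0 0.16 -0.99 -0.29 0.1 -1" --pt "0 0 0.16 -0.99 -0.29 0.1 -1"

```text
t: 1.7
tool_pos: [0.3687, 0.0106, 0.3716]
tool_rot: [2.331, 2.105, 0.001]
contact_force: [0.9, 0.2, 0.7]
opening: 0.0852
grip_force: 0.0
```

Run:
```python
from h import *
p,R=plaque_tool(25,.025,back=.10)
print(get_obs()['tool_pos'],p,row(p+[-.03,0,.12],R))
```

```text
[0.36872033 0.01056714 0.37161104] [ 0.41953846 -0.19674545  0.10666102] [-0.359, 0.044, -0.069, -0.68, 0.139, 0.483]
```

Request:
carry_out --pt "-0.359 0.044 -0.069 -0.68 0.139 0.483 -0.1" --pt "-0.359 0.044 -0.069 -0.68 0.139 0.483 -0.1" --pt "-0.359 0.044 -0.069 -0.68 0.139 0.483 -0.1" --pt "-0.359 0.044 -0.069 -0.68 0.139 0.483 -0.1" --pt "-0.359 0.044 -0.069 -0.68 0.139 0.483 -0.1"

```text
t: 2.2
tool_pos: [0.3884, -0.1767, 0.2389]
tool_rot: [1.809, 1.88, 0.705]
contact_force: [1.2, 0.4, -0.1]
opening: 0.0472
grip_force: 0.0
```

Run:
```python
from h import *
p,R=plaque_tool(25,.025,back=.10)
print(get_obs()['tool_pos'],get_obs()['q'].round(2),row(p+[-.03,0,.12],R))
```

```text
[ 0.38843799 -0.17668405  0.23889635] [-1.   -0.91  2.4   0.61  1.35 -1.08] [-0.143, 0.015, -0.027, -0.068, -0.024, 0.03]
```

Run:
```python
from h import *
p,R=plaque_tool(25,.025,back=.055)
print(row(p+[0,0,.08],R))
```

```text
[-0.143, 0.015, -0.027, -0.069, 0.034, 0.331]
```

Request:
carry_out --pt "-0.07 0.007 -0.013 -0.06 0.034 0.331 -0.1" --pt "-0.143 0.015 -0.027 -0.069 0.034 0.331 -0.1" --pt "-0.143 0.015 -0.027 -0.069 0.034 0.331 -0.1" --pt "-0.143 0.015 -0.027 -0.069 0.034 0.331 -0.1" --pt "-0.143 0.015 -0.027 -0.069 0.034 0.331 -0.1"

```text
t: 2.7
tool_pos: [0.4586, -0.1882, 0.1638]
tool_rot: [1.446, 1.652, 1.052]
contact_force: [0.5, 0.7, 0.5]
opening: 0.0471
grip_force: 0.0
```

Run:
```python
from h import *
p,R=plaque_tool(25,.025,back=.055)
print(get_obs()['q'].round(2),row(p+[0,0,.08],R),row(p,R))
d=get_image("wrist");cv2.imwrite("pics/w1.png",d["img"])
c=w([(-.1158,yo+.04,.0627),(-.1158,yo-.04,.0627),(-.109,yo+.04,.0772),(-.109,yo-.04,.0772)])
print(proj(d,c).round())
```

```text
[-1.07 -0.59  2.53  1.24  1.1  -1.76] [-0.003, -0.001, -0.003, -0.01, 0.013, -0.003] [-0.003, -0.001, -0.003, -0.012, -0.228, 0.112]
[[199. 203.]
 [212. 318.]
 [224. 203.]
 [235. 318.]]
```

View pics/w1.png

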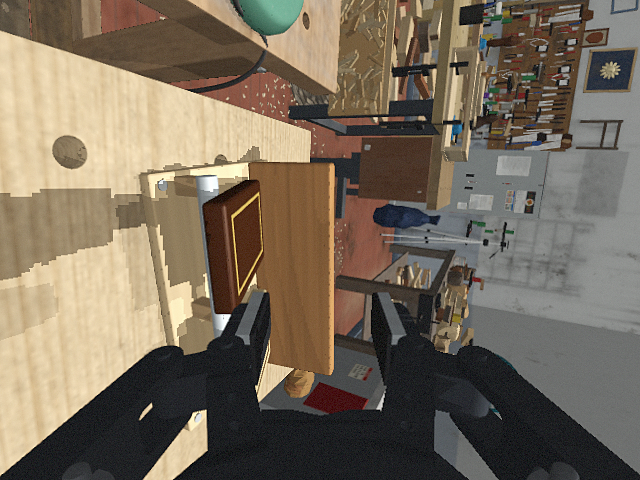

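Wrist view: the plaque near end runs (205,203)–(217,310), within ~3–4 mm of the prediction; the orientation was reached. Lowering in front of it.

Request:
carry_out --pt "-0.003 -0.001 -0.003 -0.012 -0.11 0.056 -0.1" --pt "-0.003 -0.001 -0.003 -0.012 -0.223 0.11 -0.1" --pt "-0.003 -0.001 -0.003 -0.012 -0.223 0.11 -0.1" --pt "-0.003 -0.001 -0.003 -0.012 -0.223 0.11 -0.1"

```text
t: 3.15
tool_pos: [0.4619, -0.1921, 0.0938]
tool_rot: [1.424, 1.649, 1.049]
contact_force: [0.3, 0.2, 0.2]
opening: 0.0468
grip_force: 0.0
```

Run:
```python
from h import *
p,R=plaque_tool(25,.025)
print(get_obs()['q'].round(2),row(p,R))
d=get_image("wrist");cv2.imwrite("pics/w2.png",d["img"][100:460,100:560])
c=w([(-.1158,yo+.04,.0627),(-.1158,yo-.04,.0627),(-.109,yo+.04,.0772),(-.109,yo-.04,.0772)])
print(proj(d,c).round()-100)
```

```text
[-1.07 -0.34  2.52  1.39  1.04 -2.06] [0.001, -0.0, 0.002, 0.004, -0.021, 0.186]
[[195. 106.]
 [197. 239.]
 [226. 106.]
 [224. 239.]]
```

View pics/w2.png

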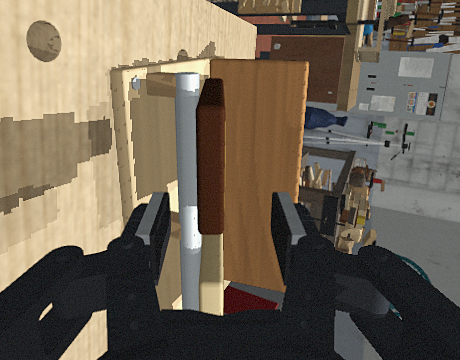

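Close view: near end at crop x 197–225, between the fingers (163 / 277), matching the prediction. Moving in and gripping.

Request:
carry_out --pt "0.001 0 0.002 0.008 -0.018 0.05 -0.1" --pt "0.001 0 0.002 0.008 -0.018 0.12 -0.1" --pt "0.001 0 0.002 0.008 -0.018 0.186 -0.1" --pt "0.001 0 0.002 0.008 -0.018 0.186 -0.1"

```text
t: 3.6
tool_pos: [0.5113, -0.1838, 0.068]
tool_rot: [1.424, 1.648, 1.048]
contact_force: [-0.3, 0.5, 0.3]
opening: 0.0471
grip_force: 0.0
```

Run:
```python
from h import *
p,R=plaque_tool(25,.025)
print(get_obs()['q'].round(2),row(p,R))
```

```text
[-0.92 -0.15  2.44  1.54  0.91 -2.17] [0.001, 0.0, 0.002, 0.0, -0.014, -0.001]
```

Request:
carry_out --pt "0 0 0 0 -0.01 0 -0.1" --pt "0 0 0 0 -0.01 0 0.7" --pt "0 0 0 0 -0.01 0 1" --pt "0 0 0 0 -0.01 0 1" --pt "0 0 0 0 -0.01 0 1" --force 40

```text
t: 4.1
tool_pos: [0.5086, -0.184, 0.0641]
tool_rot: [1.428, 1.645, 1.051]
contact_force: [-2.3, 1.4, 7.8]
opening: 0.0152
grip_force: 39.5
```

Request:
carry_out --pt "0 0 0 0 0 0 1" --pt "0 0 0 0 0 0 1"

```text
t: 4.3
tool_pos: [0.5086, -0.184, 0.0641]
tool_rot: [1.428, 1.645, 1.052]
contact_force: [-1.8, 1.7, 8.9]
opening: 0.0154
grip_force: 39.5
```

Run:
```python
from h import *
p,R=plaque_tool(25,.025)
print(row(p,R))
d=get_image("wrist");cv2.imwrite("pics/w3.png",d["img"][100:460,100:560])
# trajectory from a nominal start, relative rows in chunks
def piv(th,lift=.001):
    a=np.radians(th); h=max(0,16e-3*np.cos(a)); z=.012+lift+max(0,-16e-3*np.cos(a))
    x=min(-.007,(h+lift)*np.tan(np.radians(8))-.016*np.sin(a)-.001)
    return x,z
p0,R0=p,R
for ths in [[28,32,37,43],[49,55,61,67],[73,78,83,87],[90,92.5,95,97]]:
    for th in ths: q,Q=plaque_tool(th,.025,piv(th)); print(th,np.round(piv(th),4),row(q,Q,p0,R0))
    p0,R0=q,Q
```

```text
[0.001, 0.0, 0.0, -0.0, 0.002, 0.002]
28 [-0.007  0.013] [0.017, 0.0, 0.0, 0.0, 0.02, 0.0]
32 [-0.0074  0.013 ] [0.039, 0.0, -0.0, -0.0, 0.041, 0.003]
37 [-0.0087  0.013 ] [0.067, 0.0, -0.0, 0.0, 0.066, 0.006]
43 [-0.0101  0.013 ] [0.1, -0.0, 0.0, 0.0, 0.095, 0.013]
49 [-0.0115  0.013 ] [0.033, 0.0, -0.0, 0.0, 0.03, 0.001]
55 [-0.0127  0.013 ] [0.067, 0.0, -0.0, 0.0, 0.059, 0.006]
61 [-0.0138  0.013 ] [0.1, 0.0, -0.0, 0.0, 0.088, 0.015]
67 [-0.0147  0.013 ] [0.133, 0.0, -0.0, 0.0, 0.116, 0.027]
73 [-0.0155  0.013 ] [0.033, 0.0, -0.0, -0.0, 0.031, 0.003]
78 [-0.016  0.013] [0.061, 0.0, -0.0, 0.0, 0.056, 0.009]
83 [-0.0165  0.013 ] [0.089, 0.0, -0.0, 0.0, 0.081, 0.017]
87 [-0.0167  0.013 ] [0.111, 0.0, -0.0, 0.0, 0.101, 0.026]
90 [-0.0169  0.013 ] [0.017, 0.0, -0.0, -0.0, 0.016, 0.002]
92.5 [-0.0168  0.0137] [0.031, 0.0, -0.0, -0.0, 0.03, 0.002]
95 [-0.0168  0.0144] [0.044, 0.0, -0.0, 0.0, 0.044, 0.002]
97 [-0.0167  0.0149] [0.056, -0.0, -0.0, 0.0, 0.055, 0.003]
```

Gripped (opening 15.4 mm, 39.5 N). Start tipping.

Request:
carry_out --pt "0.008 0 0 0 0.011 0 1" --pt "0.017 0 0 0 0.021 0 1" --pt "0.028 0 0 0 0.031 0.001 1" --pt "0.039 0 0 0 0.042 0.003 1" --pt "0.039 0 0 0 0.042 0.003 1"

```text
t: 4.85
tool_pos: [0.5143, -0.1831, 0.0741]
tool_rot: [1.507, 1.738, 0.96]
contact_force: [0.9, 0.4, -1.0]
opening: 0.0156
grip_force: 39.0
```

```bash
cat > nx.py <<'E'
from h import *
import sys
def piv(th,lift=.001):
    a=np.radians(th); h=max(0,16e-3*np.cos(a)); z=.012+lift+max(0,-16e-3*np.cos(a))
    return min(-.007,(h+lift)*np.tan(np.radians(8))-.016*np.sin(a)-.001),z
o=get_obs();print(o['contact_force'].round(1),o['wrist_torque'].round(2),o['q'].round(2))
for th in map(float,sys.argv[1:]): q,Q=plaque_tool(th,.025,piv(th)); print(th,row(q,Q))
E
python3 nx.py 32 36 40 45 50
```

```text
[ 0.9  0.4 -1. ] [-0.11  0.59 -0.01] [-0.87 -0.23  2.42  1.34  0.83 -1.93]
32.0 [-0.0, 0.001, 0.001, -0.001, 0.004, 0.001]
36.0 [0.022, 0.001, 0.001, -0.001, 0.025, 0.0]
40.0 [0.044, 0.001, 0.001, -0.001, 0.045, 0.002]
45.0 [0.072, 0.001, 0.001, -0.001, 0.069, 0.006]
50.0 [0.1, 0.001, 0.001, -0.001, 0.093, 0.012]
```

Forces are tiny, so continue.

Request:
carry_out --pt "0.022 0.001 0.001 0 0.025 0 1" --pt "0.044 0.001 0.001 0 0.045 0.002 1" --pt "0.072 0.001 0.001 0 0.069 0.006 1" --pt "0.1 0.001 0.001 0 0.093 0.012 1" --pt "0.1 0.001 0.001 0 0.093 0.012 1"

```text
t: 5.35
tool_pos: [0.5332, -0.181, 0.0972]
tool_rot: [1.697, 1.96, 0.713]
contact_force: [-6.9, -3.6, 4.2]
opening: 0.0151
grip_force: 40.2
```

```bash
python3 nx.py 50 55 60 65 70
```

```text
[-6.9 -3.6  4.2] [-0.53  0.81 -0.4 ] [-0.71 -0.27  2.26  0.75  0.79 -1.29]
50.0 [0.0, -0.0, 0.001, 0.001, -0.005, 0.001]
55.0 [0.028, -0.0, 0.001, 0.001, 0.02, 0.003]
60.0 [0.056, -0.0, 0.001, 0.001, 0.044, 0.007]
65.0 [0.083, -0.0, 0.001, 0.001, 0.069, 0.013]
70.0 [0.111, -0.0, 0.001, 0.001, 0.093, 0.022]
```

Request:
carry_out --pt "0.028 0 0.001 0 0.017 0.002 1" --pt "0.056 0 0.001 0 0.041 0.005 1" --pt "0.083 0 0.001 0 0.065 0.011 1" --pt "0.111 0 0.001 0 0.089 0.02 1" --pt "0.111 0 0.001 0 0.089 0.02 1"

```text
t: 5.85
tool_pos: [0.5587, -0.1774, 0.1101]
tool_rot: [1.894, 2.18, 0.392]
contact_force: [-3.6, -2.3, 17.0]
opening: 0.0154
grip_force: 42.4
```

```bash
python3 nx.py 70 75 80 85 90
```

```text
[-3.6 -2.3 17. ] [-0.23 -0.26 -0.15] [-0.54 -0.12  2.02  0.27  0.98 -0.8 ]
70.0 [0.001, -0.001, -0.0, 0.001, -0.001, -0.0]
75.0 [0.029, -0.001, -0.0, 0.001, 0.025, 0.003]
80.0 [0.057, -0.001, -0.0, 0.001, 0.05, 0.008]
85.0 [0.084, -0.001, -0.0, 0.001, 0.076, 0.016]
90.0 [0.112, -0.001, -0.0, 0.001, 0.1, 0.027]
```

Request:
carry_out --pt "0.029 0 0 0 0.025 -0.003 1" --pt "0.057 0 0 0 0.05 0.002 1" --pt "0.084 0 0 0 0.075 0.01 1" --pt "0.112 0 0 0 0.098 0.021 1" --pt "0.112 0 0 0 0.098 0.021 1"

```text
t: 6.35
tool_pos: [0.589, -0.173, 0.1139]
tool_rot: [-2.057, -2.37, -0.009]
contact_force: [1.4, -0.6, 14.6]
opening: 0.0155
grip_force: 42.2
```

```bash
python3 nx.py 90 92 94 96 97 98
```

```text
[ 1.4 -0.6 14.6] [-0.08 -0.24 -0.1 ] [-0.41  0.13  1.74  0.01  1.28 -0.55]
90.0 [0.001, -0.002, -0.0, 0.001, 0.001, 0.003]
92.0 [0.012, -0.002, 0.0, 0.001, 0.012, 0.002]
94.0 [0.023, -0.002, 0.0, 0.001, 0.023, 0.002]
96.0 [0.034, -0.002, 0.0, 0.001, 0.034, 0.002]
97.0 [0.04, -0.002, 0.0, 0.001, 0.04, 0.002]
98.0 [0.045, -0.002, 0.0, 0.001, 0.046, 0.002]
```

Request:
carry_out --pt "0.012 0 0 0 0.012 -0.006 1" --pt "0.023 0 0 0 0.023 -0.006 1" --pt "0.034 0 0 0 0.034 -0.006 1" --pt "0.04 0 0 0 0.04 -0.006 1" --pt "0.04 0 0 0 0.04 -0.006 1"

```text
t: 6.85
tool_pos: [0.5987, -0.1711, 0.114]
tool_rot: [-2.0, -2.303, 0.135]
contact_force: [0.9, -0.8, 9.3]
opening: 0.0154
grip_force: 41.7
```

```bash
python3 nx.py 97 98
python3 - <<'E'
from h import *
a=get_image("scene")["img"][215:345,330:480]; cv2.imwrite("pics/s4.png",cv2.resize(a,None,fx=4.5,fy=4.5,interpolation=cv2.INTER_CUBIC))
E
```

```text
[ 0.9 -0.8  9.3] [-0.12 -0.42 -0.08] [-0.37  0.22  1.64 -0.05  1.4  -0.5 ]
97.0 [-0.001, -0.003, 0.0, -0.001, 0.008, 0.002]
98.0 [0.005, -0.003, 0.0, -0.001, 0.013, 0.001]
```

View pics/s4.png

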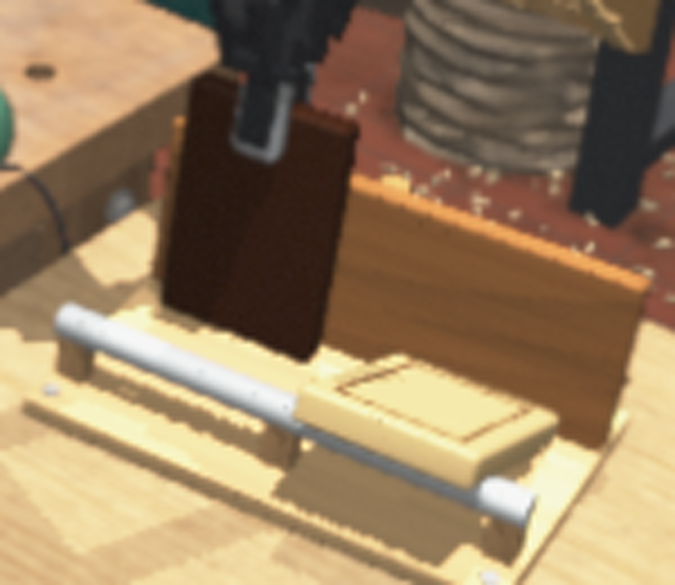

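The plaque now stands upright near the fence, and the pale one hasn't moved. Easing it back to contact.

Request:
carry_out --pt "0.003 0 0 0 0.007 -0.002 1" --pt "0.005 0 0 0 0.013 -0.002 1" --pt "0.005 0 0 0 0.016 -0.002 1" --pt "0.005 0 0 0 0.016 -0.002 1"

```text
t: 7.3
tool_pos: [0.6017, -0.1706, 0.1138]
tool_rot: [-1.991, -2.293, 0.156]
contact_force: [-1.1, -0.3, 10.9]
opening: 0.0153
grip_force: 41.6
```

```bash
python3 nx.py 98
```

```text
[-1.1 -0.3 10.9] [-0.19  0.39 -0.01] [-0.37  0.24  1.62 -0.06  1.42 -0.49]
98.0 [-0.001, -0.003, 0.0, -0.001, 0.003, 0.002]
```

Request:
carry_out --pt "0 0 0 0 0.005 -0.003 1" --pt "0 0 0 0 0.01 -0.004 1" --pt "0 0 0 0 0.01 -0.004 1"

```text
t: 7.6
tool_pos: [0.6036, -0.1702, 0.1137]
tool_rot: [-1.99, -2.29, 0.159]
contact_force: [-2.4, -1.6, 9.0]
opening: 0.0153
grip_force: 41.4
```

```bash
python3 nx.py 98
```

```text
[-2.4 -1.6  9. ] [-0.41  0.87  0.05] [-0.37  0.24  1.61 -0.06  1.42 -0.49]
98.0 [-0.002, -0.003, -0.0, -0.001, -0.004, 0.002]
```

Request:
carry_out --pt "0 0 0 0 0 -0.005 1" --pt "0 0 0 0 0.004 -0.007 1" --pt "-0.004 0 0 0 0.008 -0.007 1" --pt "-0.004 0 0 0 0.01 -0.006 1" --pt "-0.004 0 0 0 0.01 -0.004 1"

```text
t: 8.1
tool_pos: [0.605, -0.1694, 0.1138]
tool_rot: [-1.995, -2.293, 0.152]
contact_force: [-8.8, -1.2, 11.5]
opening: 0.0156
grip_force: 41.4
```

```bash
python3 nx.py 98
```

```text
[-8.8 -1.2 11.5] [-0.3   2.13  0.02] [-0.36  0.24  1.61 -0.06  1.42 -0.49]
98.0 [-0.0, -0.003, -0.001, -0.003, -0.009, 0.003]
```

Firm contact with the fence (about 9 N). Opening and backing out upward.

Request:
carry_out --pt "0 0 0 0 0 0 0.3" --pt "0 0 0 0 0 0 0" --pt "0 0 0 0 0 0 -0.1" --pt "0 0 0 0 0 0 -0.1" --pt "0 0 0 0 0 0 -0.1"

```text
t: 8.6
tool_pos: [0.608, -0.169, 0.1139]
tool_rot: [-2.0, -2.298, 0.146]
contact_force: [0.2, -0.2, -0.4]
opening: 0.0471
grip_force: 0.0
```

```bash
python3 nx.py 98
python3 - <<'E'
from h import *
d=get_image("wrist");cv2.imwrite("pics/w5.png",d["img"])
E
```

```text
[ 0.2 -0.2 -0.4] [ 0.01 -0.04  0.03] [-0.36  0.24  1.61 -0.06  1.41 -0.49]
98.0 [0.002, -0.002, -0.001, -0.003, -0.019, 0.005]
```

View pics/w5.png

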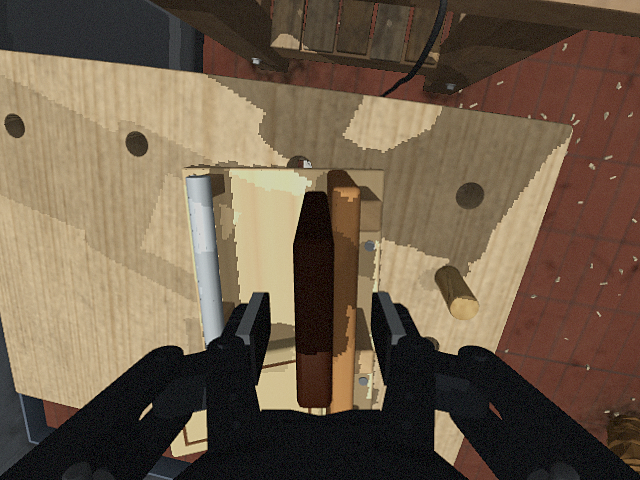

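Wrist view: the plaque's top end (x 295–333) is free between the fingers (265 / 375) and lies against the fence. Retreating.

Request:
carry_out --pt "0 0 0 0 0 -0.05 -0.1" --pt "0 0 0 0 0 -0.15 -0.1" --pt "0 0 0 0 0 -0.3 -0.1" --pt "0 0 0 0 0 -0.4 -0.1" --pt "0 0 0 0 0 -0.4 -0.1"

```text
t: 9.15
tool_pos: [0.6273, -0.1687, 0.2417]
tool_rot: [-2.008, -2.307, 0.14]
contact_force: [-0.4, -0.1, 1.5]
opening: 0.0467
grip_force: 0.0
```

Request:
carry_out --pt "0 0 0 0 -0.15 0 -0.1" --pt "0 0 0 0 -0.3 0 -0.1" --pt "0 0 0 0 -0.4 0 -0.1" --pt "0 0 0 0 -0.4 0 -0.1"

```text
t: 9.55
tool_pos: [0.5038, -0.1845, 0.25]
tool_rot: [-2.003, -2.296, 0.146]
contact_force: [0.1, 0.2, -0.3]
opening: 0.0471
grip_force: 0.0
```

Run:
```python
from h import *
S=get_image("scene");T=get_image("top");W=get_image("wrist")
f=lambda a,s:cv2.resize(a,s,interpolation=cv2.INTER_CUBIC)
a=f(S["img"][215:345,330:480],(400,347));b=f(T["img"][165:275,345:475],(400,347))
c=f(W["img"],(330,248))
m=np.zeros((600,800,3),np.uint8);m[:347,:400]=a;m[:347,400:]=b;m[350:598,:330]=c
cv2.imwrite("pics/f.png",m)
# predicted final top corners in stand if flush: face on fence, bottom face edge at (0,.012)
a8=np.radians(8);u=np.array([np.sin(a8),0,np.cos(a8)]);n=np.array([np.cos(a8),0,-np.sin(a8)])
P=[np.array([0,yo+s,.012])+.12*u-k*n for k in(0,.016) for s in(.04,-.04)]+[np.array([0,yo+s,.012])-.016*n for s in(.04,-.04)]
print(((proj(S,w(P))-[330,215])*400/150).round(), ((proj(T,w(P))-[345,165])*400/130+[400,0]).round())
```

```text
[[124.  34.]
 [219.  66.]
 [115.  40.]
 [210.  73.]
 [ 93. 178.]
 [183. 214.]] [[477. 104.]
 [586.  89.]
 [480. 125.]
 [590. 110.]
 [469. 164.]
 [569. 150.]]
```

View pics/f.png

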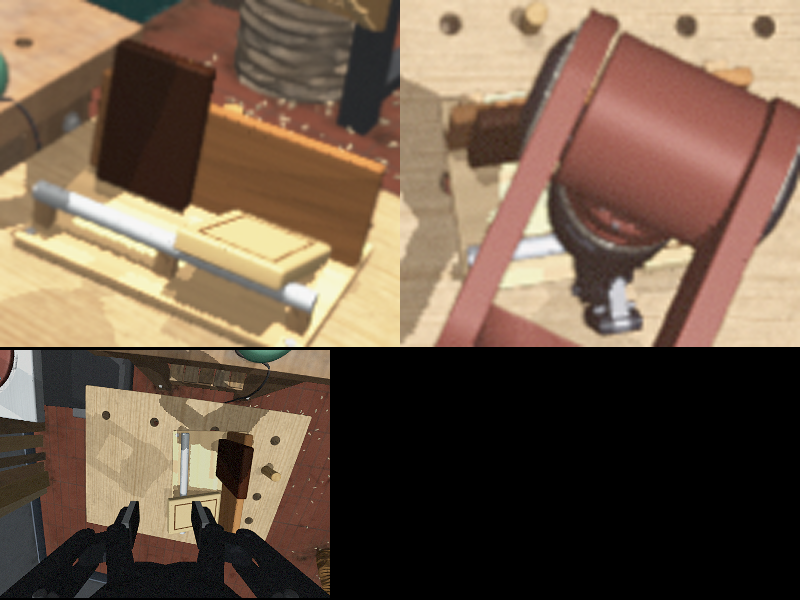

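The plaque leans on the fence. Its top and bottom corners ((118,40)/(215,68) and (98,178)/(188,208)) share the same small offset from the flush prediction, so it's flat. The pale plaque hasn't moved and the arm is clear.

```bash
python3 -c "
from station import *
print(finish_job())"
```

```text
the job is handed in; nothing more can be done
None
```

The dark plaque stands on its foot edge, leaning flat against the fence. The pale plaque wasn't moved, the arm kept clear of the wax tin and bear, and the job is handed in.

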